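Find the sleeve that fits the leaning probe gauge, rack the rest

ROBOT

A 6-joint arm with a two-finger parallel gripper is mounted at the origin on the work surface. World frame = base frame: x ahead of the robot, y to its left, z up, the work surface at z = 0. Lengths are in mm, angles in rad, forces in N, time in s.
With the tool pointing down it reaches from about 375 to 975 mm from the base axis. Payload 3.8 kg.
Tool frame: the origin (TCP) lies where the fingers leave the gripper's body, on its centre line; the fingertips stand 64 mm ahead of it and the grasp point (between the pads) lies 45 mm ahead of it; z points along the fingers, y is the line along which they close (so a half turn about z gives the same grasp; the last joint's range is limited). The gripper opens to 88 mm and grips with 3 to 60 N. Pads are 18 mm wide; open, the fingers measure 123 mm over their backs; the gripper's body (75 mm by 187 mm) begins 45 mm behind the grasp point.
Start: joints at [-1.325, 0.264, 1.604, -0, 1.274, -0.037], TCP at [188.35, -648.184, 302.706] pointing down, gripper open.
Joint ranges: [-2.63, 2.63], [-0.94, 2.18], [0.31, 2.57], [-1.31, 4.45], [0, 2.66], [-2.55, 2.55]. Speed limits (rad/s): [2.57, 2.57, 3.14, 3.14, 3.14, 3.14].

INTERFACE

Orientations are given as [roll, pitch, yaw] about the fixed x, y, z axes, in that order (R = Rz(yaw) Ry(pitch) Rx(roll)).
In Python, from workcell import get_obs, viewer, hand_in gives the robot as it stands. The module is installed in compiled form; this text tells all that it offers.
- The arm moves only by the tool move_arm, never from a script. Its argument "rows" is one flat list of numbers, 7 for each row, row after row: the shift along the world's x, y, z in m, then the turn, a rotation vector about the world's x, y, z in rad, then the closure, from -1 (fully open) to 1 (shut). A call has 1 to 20 rows; each row is the pose to reach, as a shift and turn from the pose commanded when the call began; what a row does not reach only later rows make up. A row lasts 1/8 s, in which the tool goes at most 62.5 mm and 10.7 degrees, less where a joint would pass 70% of its speed; a pose out of reach is approached as far as the arm can. A call with a gripper value outside its range is refused whole. The fingers move at their own pace and stop on an object; "squeeze" is the grip in N (left out, the last holds). Time passes only in rows, so rows that repeat a pose let the fingers close. It gives the time, the measured TCP pose, the force, the opening and the grip force at its end, in the units of the state.
- get_obs(): the state, without advancing time (a new reading comes with each control period).
- viewer.grab_frame(name): name is "scene" or "top" or "wrist"; returns a dict with "image" (480x640x3 uint8, blue, green, red), "vfov" (degrees; the focal length in pixels is half the picture's height over the tangent of half this angle, whatever the lens; pixels are square), "cx", "cy" (the principal point, pixels), "k1" (the pictures are not rectified: a ray, as slopes to the right and down, at radius r is drawn at 1 + k1 r^2 times it, then the intrinsics apply), "pose" (4x4, takes a point from camera to world coordinates); the wrist camera has in their place "mount" (4x4, takes a point from camera to tool coordinates, whose origin is the TCP and whose axes are the flange's). Camera axes: x right, y down, z forward; pixel columns grow to the right and rows downward; lengths in mm; the calibration is good to about 2 mm. A picture is of the moment at which its call begins: read the wrist's pose just before it. There is no depth.
- hand_in(): hands the job in; it is judged then, once.
The state is a dict: "clock": time; "qpos": joint angles; "joint_velocities": joint speeds; "joint_torque": joint torques, N m; "position": TCP position; "ee_rot": TCP orientation; "wrist_force": force on the tool from outside, world axes, zero at the start; "wrist_torque": the same for the moment, N m; "finger_gap": opening from 0.0 (shut) to 1.0 (fully open); "grip_force": force on a finger pad.
Only numpy, scipy, OpenCV 4.12 (cv2) and the standard library are available. Lean on these libraries where they do the work, as an engineer would, in place of code of your own. Each camera call takes 0.05 s, during which the arm holds its last target. There are 200 camera calls.

TASK

One of the three standing metal sleeves fits the leaning gauge pin; the other two are blocked inside. Try them, sliding a sleeve gently down the pin, open end first: leave the one that goes fully home against the collar there on the pin, and stand the two others upright, open end down, in the wells of the narrow white rack, one in each. Do not force a sleeve that stops part-way, and leave the other things on the bench where they are.

Things in the scene. Friction and masses are not known exactly. Their poses are not given: they have to be found in the camera images.
- sleeve_a: sleeve A: loose aluminium sleeve, 130 mm long, 38 mm outside diameter, about 0.2 kg, closed at the top, open below, standing on the bench open end down. Origin: centre of the open end (mouth); z runs up its axis. Bore 26 mm wide; free for over 85 mm in the one good sleeve, but blocked 32 to 35 mm from the mouth in the two bad ones, out of sight. All look alike: only trying tells.
- sleeve_b: sleeve B: described as sleeve A. On the pin, a good sleeve's mouth comes down on the collar; a bad one stops dead with its mouth 45 to 48 mm above the collar.
- sleeve_c: sleeve C: described as sleeve A. Which of A, B and C is the good one changes from start to start, and so do their weights, which tell nothing.
- sleeve_a_top (a point): centre of the closed top end of sleeve A, 130 mm along z from its origin.
- sleeve_b_top (a point): centre of the closed top end of sleeve B, 130 mm along z from its origin.
- sleeve_c_top (a point): centre of the closed top end of sleeve C, 130 mm along z from its origin.
- gauge: fixed gauge stand: grey base plate 130 x 100 x 18 mm on the bench, reaching from 35 mm on the robot's side of the origin to 95 mm beyond it (its own -x to +x). Origin: on the bench, straight below the centre of the collar's upper face.
- gauge_pin: the gauge pin of the stand: fixed, steel, 22 mm diameter, standing 80 mm out of a dark collar (48 mm diameter, 10 mm thick); the last 8 mm taper to 15 mm. Origin: centre of the collar's upper face, 75 mm above the bench; z runs along the pin to its tip. It leans 30 degrees from vertical, tip toward the stand's -x (the robot's side).
- rack: fixed narrow white rack, 58 x 127 x 45 mm (x, y, z), with two open-topped wells along its y, each 48 x 46 mm inside, outer walls and floor 5 mm thick, 25 mm between the wells; well centres at y = +35.5 and -35.5 mm. Origin: centre of its underside, on the bench.
- dishes: bystander: clear flat stack of dishes, 90 mm diameter, 30 mm high, origin under its centre.
- pot: bystander: low white pot, 56 mm diameter, 22 mm high, origin under its centre.
- marker: bystander: marker pen lying along its x, 130 mm long, 15 mm thick, origin under its middle.
- bottle: bystander: amber bottle, 60 mm diameter, 150 mm high, origin under its centre.
- jar: bystander: clear jar, 64 mm diameter, 100 mm high, origin under its centre.
- tipbox: bystander: blue tip box, 120 x 85 x 57 mm, origin under its centre.
Not all that is in view belongs to the job. What is shaped like the sleeve_a but green or yellow is not meant. Leave any purple look-alike of the sleeve_c alone.

How it is judged (in metres and radians):
At the end, for the whole second after the job is handed in: One sleeve is home on the pin (mouth within 6 mm of the collar, centred within 6 mm, in line within 0.12 rad); each other one stands in the rack, open end down (within 0.2 rad of upright, mouth within 12 mm of the rack's underside); all at rest ((((z of sleeve_a in the frame of gauge_pin below 0.006 m and angle between the z axis of sleeve_a and the z axis of gauge_pin, either way round below 0.12 rad and x of sleeve_a in the frame of gauge_pin between -0.006 and 0.006 m and y of sleeve_a in the frame of gauge_pin between -0.006 and 0.006 m) and (x of sleeve_b in the frame of rack between -0.012 and 0.012 m and y of sleeve_b in the frame of rack between -0.055 and 0.055 m and z of sleeve_b in the frame of rack below 0.012 m and angle between sleeve_b's own z axis and vertical below 0.2 rad and height (world z) of sleeve_b_top above 0.11 m) and (x of sleeve_c in the frame of rack between -0.012 and 0.012 m and y of sleeve_c in the frame of rack between -0.055 and 0.055 m and z of sleeve_c in the frame of rack below 0.012 m and angle between sleeve_c's own z axis and vertical below 0.2 rad and height (world z) of sleeve_c_top above 0.11 m)) or ((z of sleeve_b in the frame of gauge_pin below 0.006 m and angle between the z axis of sleeve_b and the z axis of gauge_pin, either way round below 0.12 rad and x of sleeve_b in the frame of gauge_pin between -0.006 and 0.006 m and y of sleeve_b in the frame of gauge_pin between -0.006 and 0.006 m) and (x of sleeve_a in the frame of rack between -0.012 and 0.012 m and y of sleeve_a in the frame of rack between -0.055 and 0.055 m and z of sleeve_a in the frame of rack below 0.012 m and angle between sleeve_a's own z axis and vertical below 0.2 rad and height (world z) of sleeve_a_top above 0.11 m) and (x of sleeve_c in the frame of rack between -0.012 and 0.012 m and y of sleeve_c in the frame of rack between -0.055 and 0.055 m and z of sleeve_c in the frame of rack below 0.012 m and angle between sleeve_c's own z axis and vertical below 0.2 rad and height (world z) of sleeve_c_top above 0.11 m)) or ((z of sleeve_c in the frame of gauge_pin below 0.006 m and angle between the z axis of sleeve_c and the z axis of gauge_pin, either way round below 0.12 rad and x of sleeve_c in the frame of gauge_pin between -0.006 and 0.006 m and y of sleeve_c in the frame of gauge_pin between -0.006 and 0.006 m) and (x of sleeve_a in the frame of rack between -0.012 and 0.012 m and y of sleeve_a in the frame of rack between -0.055 and 0.055 m and z of sleeve_a in the frame of rack below 0.012 m and angle between sleeve_a's own z axis and vertical below 0.2 rad and height (world z) of sleeve_a_top above 0.11 m) and (x of sleeve_b in the frame of rack between -0.012 and 0.012 m and y of sleeve_b in the frame of rack between -0.055 and 0.055 m and z of sleeve_b in the frame of rack below 0.012 m and angle between sleeve_b's own z axis and vertical below 0.2 rad and height (world z) of sleeve_b_top above 0.11 m))) and linear speed of each of sleeve_a, sleeve_b, sleeve_c below 0.02 m/s); the robot touches nothing.
It fails at once if a sleeve is forced on the gauge (over 80 N) (contact force between any of sleeve_a, sleeve_b, sleeve_c and gauge above 80 N).
It fails at once if a bystander is moved by more than 30 mm (distance of any of dishes, pot, marker, bottle, jar, tipbox from where it was at the start of the episode above 0.03 m).
It also fails if it takes over 72 s, if anything falls off the work surface, if the arm or the gripper's body presses on something with over 40 N, if the wrist force passes 120 N, or if a joint passes its speed limit or range.

## Working session

There is one attempt and no reset: what is moved stays moved. The work goes in short steps, Python scripts to look and compute and a tool call to move; the robot and the scene stay as the last step left them, time stands still between calls to the robot, and variables do not carry over. Pictures are saved under pics/ and viewed, at most 13 in all, crops included, and the job is handed in when it is done.

Besides the shell and the picture viewer there is one more tool, called as a command line: name --argument value ..., lists and objects as JSON in quotes. move_arm: Moves the arm, as the interface text tells. Its arguments: {"type":"object","properties":{"rows":{"type":"array"},"squeeze":{"type":"number"}},"required":["rows"]}

```bash
mkdir -p pics
python3 - <<'E'
from workcell import get_obs, viewer
import cv2,json
print(get_obs())
for n in("scene","top"):
    f=viewer.grab_frame(n);cv2.imwrite(f"pics/{n}0.png",f["image"])
    print(n,{k:(v.tolist() if hasattr(v,'tolist') else v) for k,v in f.items() if k!="image"})
f=viewer.grab_frame("wrist");print(f["mount"],f["vfov"],f["k1"],f["cx"],f["cy"])
E
```

```text
{'clock': 0.0, 'qpos': array([-1.32491777e+00,  2.64762967e-01,  1.60533464e+00, -2.09295477e-05,
        1.27369757e+00, -3.69050522e-02]), 'joint_velocities': array([ 0.00047515, -0.00268828,  0.00057063, -0.0007958 ,  0.00074958,
       -0.00090582]), 'joint_torque': array([ 1.46942391e-03, -5.02116966e+01, -3.56872702e+01,  7.29536754e-02,
        2.94882583e-02, -1.78845080e-04]), 'position': array([ 188.20004334, -647.65695273,  301.40248867]), 'ee_rot': array([-3.13939090e+00, -6.12801434e-05,  2.82789689e-01]), 'wrist_force': array([ 0.13952145, -0.04475015,  0.14008829]), 'wrist_torque': array([-0.01879927,  0.01244938, -0.00370013]), 'grip_force': 0.0, 'finger_gap': 1.0013007199346395}
scene {'vfov': 56.93150384632835, 'cx': 316.46271798942786, 'cy': 242.43997585265126, 'k1': -0.05004219869702539, 'pose': [[0.09970988364786477, 0.8077324487969835, -0.5810561334874265, 1142.733665438643], [0.9948859122824868, -0.07146903544013737, 0.0713736542086831, -125.66737056189339], [0.016123295096646645, -0.5852012202086435, -0.810727803409715, 1002.7566958818272], [0.0, 0.0, 0.0, 1.0]]}
top {'vfov': 50.18383260282483, 'cx': 319.3032365437824, 'cy': 240.35105636210517, 'k1': 0.04968494594423778, 'pose': [[0.0020072223630712756, -0.9843912392517409, 0.17598255351825892, 311.73554542629205], [-0.9999617921541721, -0.0004785669804279457, 0.008728413685284785, -30.015535569722594], [-0.008507954525114124, -0.17599334947112893, -0.9843545883733827, 1189.2816902333523], [0.0, 0.0, 0.0, 1.0]]}
[[ 9.82280901e-04 -9.45313796e-01 -3.26160791e-01  8.42391232e+01]
 [ 9.99999333e-01  7.30649133e-04  8.93999368e-04 -8.02406155e-02]
 [-6.06800838e-04 -3.26161451e-01  9.45313884e-01 -8.02268071e+01]
 [ 0.00000000e+00  0.00000000e+00  0.00000000e+00  1.00000000e+00]] 58.28500911015235 -0.033400069403273044 319.9717472182918 240.02006677602117
```

View pics/scene0.png

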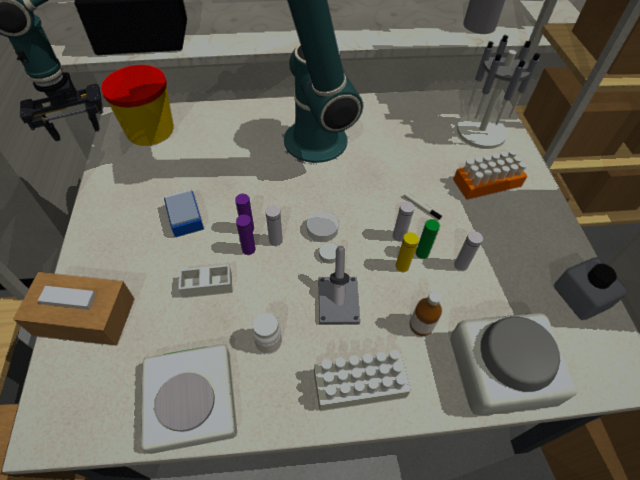

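View pics/top0.png

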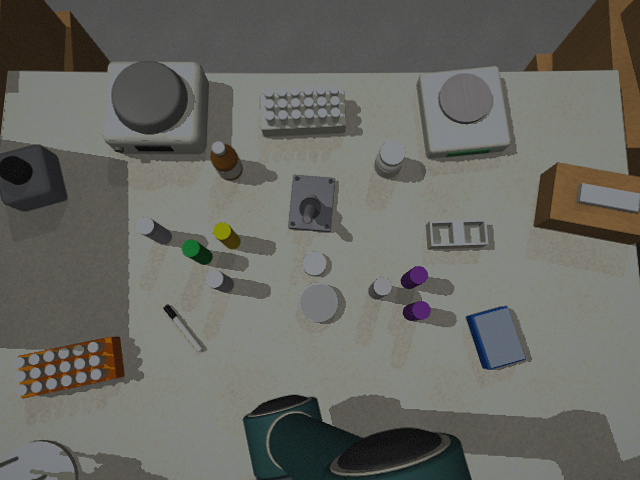

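The scene view shows silver sleeves at about (275,226), (403,221) and (468,251). In the top view they are at (381,289), (217,280) and (148,226), with the gauge at (312,205) and the rack at (457,235). I'll zoom in on these next.

```bash
cat > h.py <<'E'
import numpy as np,cv2
from workcell import get_obs, viewer
from scipy.spatial.transform import Rotation as R
def grab(n):
    o=get_obs() if n=="wrist" else None
    f=viewer.grab_frame(n)
    if n=="wrist":
        T=np.eye(4);T[:3,:3]=R.from_euler('xyz',o["ee_rot"]).as_matrix();T[:3,3]=o["position"]
        f["pose"]=T@f["mount"]
    return f
def K(f):
    F=240/np.tan(np.radians(f["vfov"])/2)
    return np.array([[F,0,f["cx"]],[0,F,f["cy"]],[0,0,1.]]),np.array([f["k1"],0,0,0,0.])
def ray(f,uv):
    k,d=K(f);p=cv2.undistortPointsIter(np.float64(uv).reshape(-1,1,2),k,d,None,None,(3,50,1e-10)).reshape(-1,2)
    v=np.c_[p,np.ones(len(p))]@np.array(f["pose"])[:3,:3].T
    return np.array(f["pose"])[:3,3],v/np.linalg.norm(v,axis=1)[:,None]
def plane(f,uv,z):
    c,v=ray(f,uv);return c+v*((z-c[2])/v[:,2])[:,None]
def tri(obs):
    A=np.zeros((3,3));b=np.zeros(3)
    cs=[]
    for f,uv in obs:
        c,v=ray(f,uv);M=np.eye(3)-np.outer(v[0],v[0]);A+=M;b+=M@c;cs.append((c,M))
    p=np.linalg.solve(A,b);return p,[np.linalg.norm(M@(p-c)) for c,M in cs]
def proj(f,P):
    T=np.linalg.inv(np.array(f["pose"]));k,d=K(f)
    return cv2.projectPoints(np.float64(P).reshape(-1,3),cv2.Rodrigues(T[:3,:3])[0],T[:3,3],k,d)[0].reshape(-1,2)
E
python3 - <<'E'
import cv2,numpy as np
t=cv2.imread('pics/top0.png');s=cv2.imread('pics/scene0.png')
def c(i,x,y,w,h,sx,sy):return cv2.resize(i[y:y+h,x:x+w],(sx,sy),interpolation=cv2.INTER_CUBIC)
a=np.hstack([c(t,130,210,60,45,267,200),c(t,195,260,60,45,267,200),c(t,365,270,60,45,266,200)])
b=np.hstack([c(t,280,165,70,70,400,400),c(t,420,205,80,60,400,300) if 0 else c(t,420,195,75,75,400,400)])
cv2.imwrite('pics/z1.png',np.vstack([a,b]))
a=np.hstack([c(s,255,195,45,60,200,267),c(s,385,195,45,60,200,267),c(s,450,220,45,60,200,267),np.zeros((267,200,3),np.uint8)])
b=np.hstack([c(s,310,235,60,50,400,333),c(s,170,255,70,58,400,333)])
cv2.imwrite('pics/z2.png',np.vstack([a,b]))
E
```

```text
(no output)
```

View pics/z1.png

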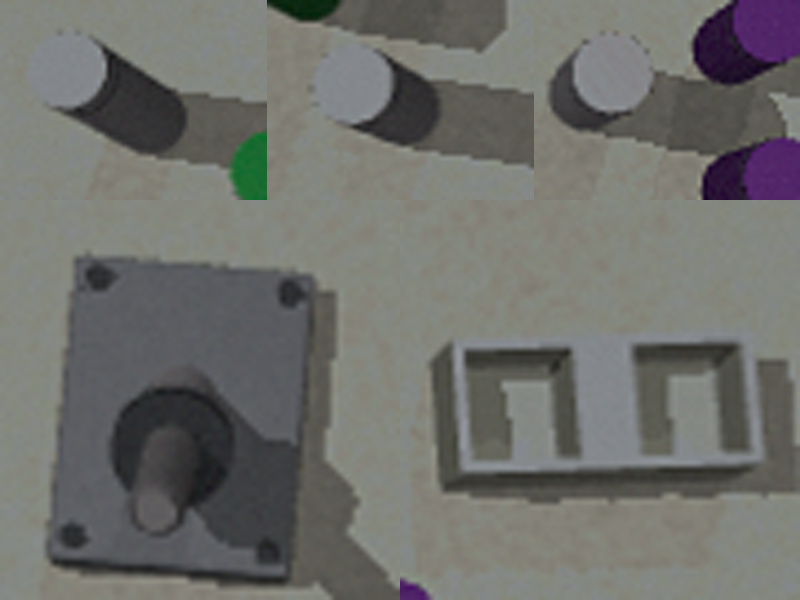

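View pics/z2.png

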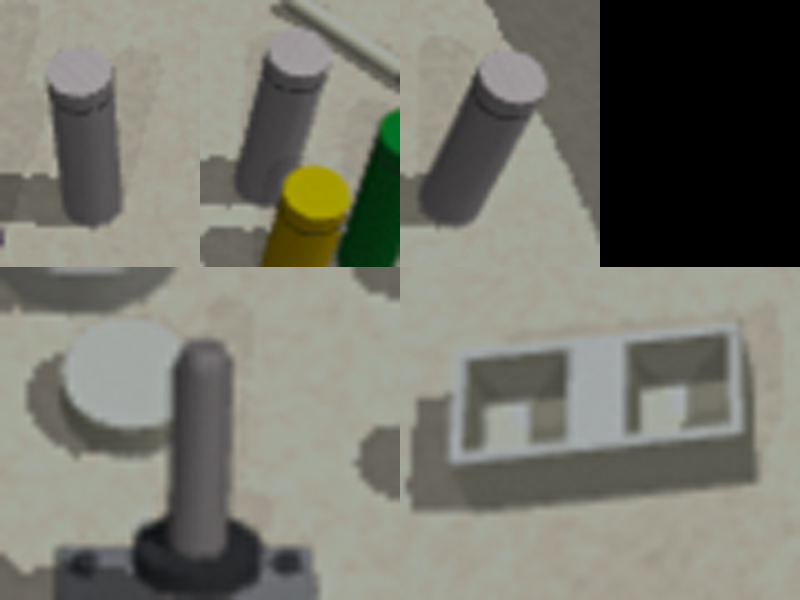

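The zooms are clear: sleeve top discs, the gauge plate corners, the pin tip and the rack rim can all be read. Next I'll compute positions and cross-check them between the views.

```bash
cat > m.py <<'E'
from h import *
t=grab("top");s=grab("scene")
def z(x0,y0,k,x,y):return [x0+(x+.5)/k-.5,y0+(y+.5)/k-.5]
kt=267/60;ks=200/45
T=[z(130,210,kt,69,71),z(195,260,kt,88,83),z(365,270,kt,79,73)]
S=[z(450,220,ks,112,77),z(385,195,ks,98,52),z(255,195,ks,80,73)]
for a,b in zip(T,S): print("sleeve top",plane(t,a,130)[0].round(1),plane(s,b,130)[0].round(1),*[np.round(q,1) for q in tri([(t,a),(s,b)])])
g=[z(280,165,400/70,x,y-200) for x,y in[(78,258),(312,276),(290,578),(52,560)]]
G=plane(t,g,18);print("plate",G.round(1),[np.linalg.norm(G[i]-G[i-1]).round(1) for i in range(4)])
c=G.mean(0);ex=(G[0]+G[1]-G[2]-G[3]);ey=(G[0]+G[3]-G[1]-G[2]);yaw=np.arctan2(ex[1],ex[0]);yaw2=np.arctan2(-ey[0],ey[1])
print(c,yaw,yaw2);print("gauge origin",c[:2]-30*np.array([np.cos(yaw),np.sin(yaw)]))
a=z(280,165,400/70,157,312);b=z(310,235,400/60,206,86)
print("tip",plane(t,a,144.3),plane(s,b,144.3),tri([(t,a),(s,b)]))
rt=[z(420,195,400/75,x-400,y-200) for x,y in[(457,342),(745,333),(763,465),(465,472)]]
rs=[z(170,255,400/70,x-400,y-267) for x,y in[(740,322),(460,352),(450,463),(745,432)]]
for f,r in((t,rt),(s,rs)):
    Q=plane(f,r,45);print("rack",Q.round(1),Q.mean(0).round(1),[np.linalg.norm(Q[i]-Q[i-1]).round(1) for i in range(4)],np.arctan2(*(Q[0]+Q[3]-Q[1]-Q[2])[:2]))
E
python3 m.py
```

```text
sleeve top [532.5 346.  130. ] [535.2 345.4 130. ] [533.1 347.  127.1] [0.1 0.1]
sleeve top [421.2 196.5 130. ] [422.6 196.6 130. ] [421.4 196.9 128.6] [0.1 0.1]
sleeve top [ 405.5 -150.9  130. ] [ 408.7 -150.8  130. ] [ 405.8 -151.1  126.6] [0.2 0.2]
plate [[679.4  42.6  18. ]
 [671.6 -54.6  18. ]
 [543.9 -45.3  18. ]
 [551.3  51.9  18. ]] [np.float64(128.4), np.float64(97.5), np.float64(128.0), np.float64(97.4)]
[611.55673015  -1.36439249  18.        ] -0.07258256483059936 -0.07834508966269638
gauge origin [581.63571889   0.81117305]
tip [[543.41027062   4.88621877 144.3       ]] [[547.1759026   5.2678582 144.3      ]] (array([544.35979651,   5.44783447, 140.29427506]), [np.float64(0.43135821975848937), np.float64(0.43135821975852157)])
rack [[ 560.6 -272.1   45. ]
 [ 564.4 -393.7   45. ]
 [ 507.5 -398.1   45. ]
 [ 504.4 -273.5   45. ]] [ 534.2 -334.4   45. ] [np.float64(56.2), np.float64(121.7), np.float64(57.1), np.float64(124.7)] -0.028024716308572884
rack [[ 505.2 -272.2   45. ]
 [ 510.3 -396.8   45. ]
 [ 567.4 -396.7   45. ]
 [ 563.  -269.2   45. ]] [ 536.5 -333.7   45. ] [np.float64(57.9), np.float64(124.7), np.float64(57.1), np.float64(127.5)] -0.037591190728270225
```

move_arm --rows '[0.217,0.497,0,0,0,1.288,-1,0.217,0.497,0,0,0,1.288,-1,0.217,0.497,0,0,0,1.288,-1,0.217,0.497,0,0,0,1.288,-1,0.217,0.497,0,0,0,1.288,-1,0.217,0.497,0,0,0,1.288,-1,0.217,0.497,0,0,0,1.288,-1,0.217,0.497,0,0,0,1.288,-1,0.217,0.497,0,0,0,1.288,-1,0.217,0.497,0,0,0,1.288,-1,0.217,0.497,0,0,0,1.288,-1,0.217,0.497,0,0,0,1.288,-1]' --squeeze 30

```text
clock: 1.75
position: [405.0, -152.2, 302.7]
ee_rot: [-3.141, 0.0, 1.569]
wrist_force: [0.1, 0.2, -0.3]
finger_gap: 1.001
grip_force: 0.0
```

```bash
cat > w.py <<'E'
import sys
from h import *
o=get_obs();print(o["position"].round(1),o["ee_rot"].round(3),o["qpos"].round(2),o["clock"])
f=grab("wrist");cv2.imwrite(f"pics/{sys.argv[1]}.png",f["image"])
np.save(f"pics/{sys.argv[1]}.npy",np.array([f["pose"]]))
P=plane(f,[[320,240]],130);print("centre at z130",P.round(1))
E
python3 w.py w1
```

```text
[ 405.  -152.2  302.7] [-3.141  0.     1.569] [-0.42 -0.21  2.09 -0.    1.26 -0.42] 1.75
centre at z130 [[ 404.1 -154.6  130. ]]
```

View pics/w1.png

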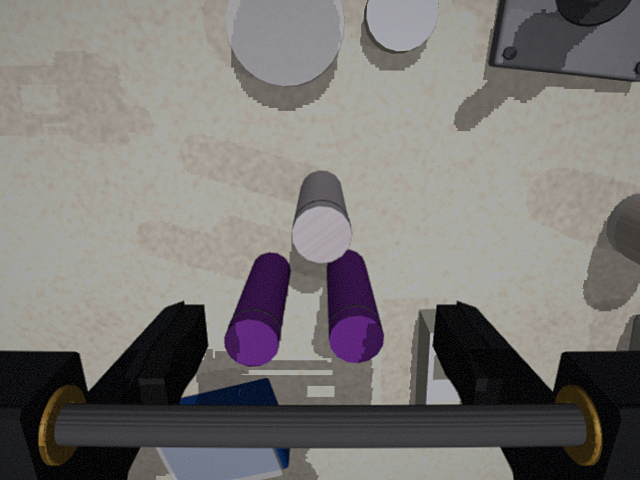

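The sleeve's top disc is at (322,234), almost directly below the tool. The two purple look-alikes are at (254,341) and (356,340), off the finger line. Next I'll look straight down on the pin with the same camera.

move_arm --rows '[0.14,0.156,0,0,0,0,-1,0.14,0.156,0,0,0,0,-1,0.14,0.156,0,0,0,0,-1,0.14,0.156,0,0,0,0,-1,0.14,0.156,0,0,0,0,-1,0.14,0.156,0,0,0,0,-1]'

```text
clock: 2.55
position: [544.5, 3.4, 302.4]
ee_rot: [-3.14, 0.001, 1.569]
wrist_force: [0.4, 0.5, -0.5]
finger_gap: 1.001
grip_force: 0.0
```

```bash
python3 w.py w2
python3 - <<'E'
from h import *
f=grab("wrist");f["pose"]=np.load('pics/w1.npy')[0];print("C",plane(f,[[322,234]],130))
E
```

```text
[544.5   3.4 302.4] [-3.140e+00  1.000e-03  1.569e+00] [-0.04  0.02  1.88 -0.    1.24 -0.04] 2.55
centre at z130 [[543.4   1.1 130. ]]
C [[ 405.30875203 -150.63845215  130.        ]]
```

View pics/w2.png

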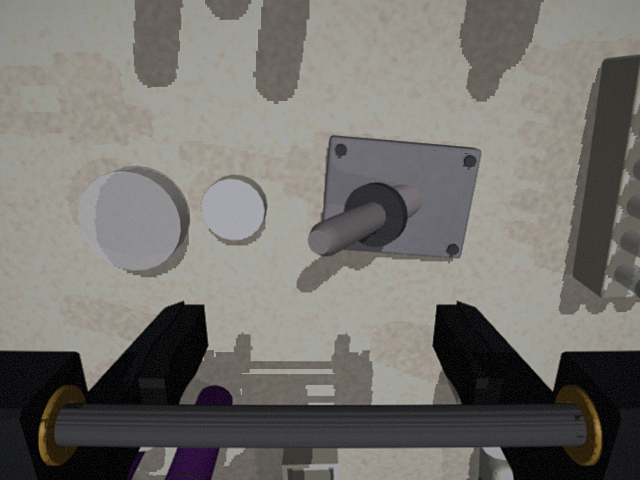

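The tip disc is at about (320,239). The plate corners are at (331,137), (480,150) and (463,257), with the collar centre near (376,214).

Run:
```python
from h import *
f=grab("wrist")
print("tip",plane(f,[[320,239]],144.3)); G=plane(f,[[331,137],[480,150],[463,257]],18);print(G.round(1))
d=G[1]-G[0];print("edges",np.linalg.norm(d),np.linalg.norm(G[2]-G[1]),"yaw",np.arctan2(d[1],d[0]))
c=(G[0]+G[2])/2;y=-.075;u=np.array([np.cos(y),np.sin(y)]);o=c[:2]-30*u;print("origin",o,"tip pred",o-40*u)
print("proj collar ctr/tip for top-est",proj(f,[[581.6,.8,75],[541.7,3.8,144.3]]).round(1),"mine",proj(f,[[*o,75],[*(o-40*u),144.3]]).round(1))
```

```text
tip [[543.54011767   6.53839348 144.3       ]]
[[552.5  52.8  18. ]
 [677.9  42.3  18. ]
 [673.7 -54.1  18. ]]
edges 125.80995170186 96.53148825773377 yaw -0.08292709433405927
origin [583.20573001   1.56970696] tip pred [543.31817728   4.56689526]
proj collar ctr/tip for top-est [[371.4 216.1]
 [316.9 243.4]] mine [[373.6 215.1]
 [319.6 242.2]]
```

move_arm --rows '[-0.14,-0.155,0,0,0,0,-1,-0.14,-0.155,0,0,0,0,-1,-0.14,-0.155,0,0,0,0,-1,-0.14,-0.155,0,0,0,0,-1,-0.14,-0.155,0,0,0,0,-1,-0.14,-0.155,-0.05,0,0,0,-1,-0.14,-0.155,-0.1,0,0,0,-1,-0.14,-0.155,-0.14,0,0,0,-1,-0.14,-0.155,-0.152,0,0,0,-1,-0.14,-0.155,-0.152,0,0,0,-1,-0.14,-0.155,-0.152,0,0,0,-1]'

```text
clock: 4.08
position: [406.9, -150.6, 152.6]
ee_rot: [3.139, 0.001, 1.571]
wrist_force: [0.8, 0.6, -0.5]
finger_gap: 1.001
grip_force: 0.0
```

move_arm --rows '[-0.001,0,-0.002,0,0,0,-0.2,-0.001,0,-0.002,0,0,0,0.5,-0.001,0,-0.002,0,0,0,1,-0.001,0,-0.002,0,0,0,1,-0.001,0,-0.002,0,0,0,1,-0.001,0,-0.002,0,0,0,1]'

```text
clock: 4.82
position: [404.4, -150.2, 148.7]
ee_rot: [-3.142, 0.0, 1.571]
wrist_force: [-0.2, 0.5, 0.4]
finger_gap: 0.445
grip_force: 30.0
```

move_arm --rows '[0,0,0.05,0,0,0,1,0,0,0.1,0,0,0,1,0,0,0.15,0,0,0,1,0.02,0.05,0.15,0,0,0,1,0.03,0.1,0.15,-0.013,-0.174,0,1,0.04,0.14,0.15,-0.027,-0.348,0,1,0.0497,0.1624,0.1503,-0.0403,-0.522,0,1,0.0497,0.1624,0.1503,-0.0403,-0.522,0,1,0.0497,0.1624,0.1503,-0.0403,-0.522,0,1,0.0497,0.1624,0.1503,-0.0403,-0.522,0,1,0.0497,0.1624,0.1503,-0.0403,-0.522,0,1]'

```text
clock: 6.2
position: [454.7, 11.4, 299.4]
ee_rot: [2.62, 0.039, 1.559]
wrist_force: [-0.5, -0.0, -1.1]
finger_gap: 0.445
grip_force: 30.0
```

```bash
cat > w3.py <<'E'
import sys
from h import *
n=sys.argv[1]
def run():
    o=get_obs();Rm=R.from_euler('xyz',o["ee_rot"]).as_matrix();p=o["position"]
    np.set_printoptions(suppress=True)
    a=np.array([-.4985,.0385,.866]);O=np.array([583,2.2,75])
    m=p+Rm[:,2]*148.7;d=m-O
    print(o["clock"],p.round(1),"axis",(-Rm[:,2]).round(3),"mouth",m.round(1),"along",(d@a).round(1),"off",(d-a*(d@a)).round(1),"F",o["wrist_force"].round(1),"T",o["wrist_torque"].round(2),o["grip_force"])
    f=grab("wrist");s=grab("scene");t=grab("top")
    c=lambda i,x,y,w,h,k:cv2.resize(i[y:y+h,x:x+w],None,fx=k,fy=k,interpolation=cv2.INTER_CUBIC)
    u,v=proj(s,[O+a*100])[0].astype(int);x,y=proj(t,[O+a*100])[0].astype(int)
    cv2.imwrite(f"pics/{n}.png",np.hstack([c(f["image"],140,60,360,420,1.2),np.vstack([c(s["image"],u-45,v-32,90,63,4),c(t["image"],x-45,y-32,90,63,4)])[:504]]))
    return f,s,t
if __name__=="__main__":run()
E
python3 w3.py a1
```

```text
6.2 [454.7  11.4 299.4] axis [-0.498  0.039  0.866] mouth [528.8   5.6 170.6] along 110.0 off [ 0.6 -0.9  0.4] F [-0.5 -0.  -1.1] T [-0.01  0.24 -0.05] 29.97245840902906
```

View pics/a1.png

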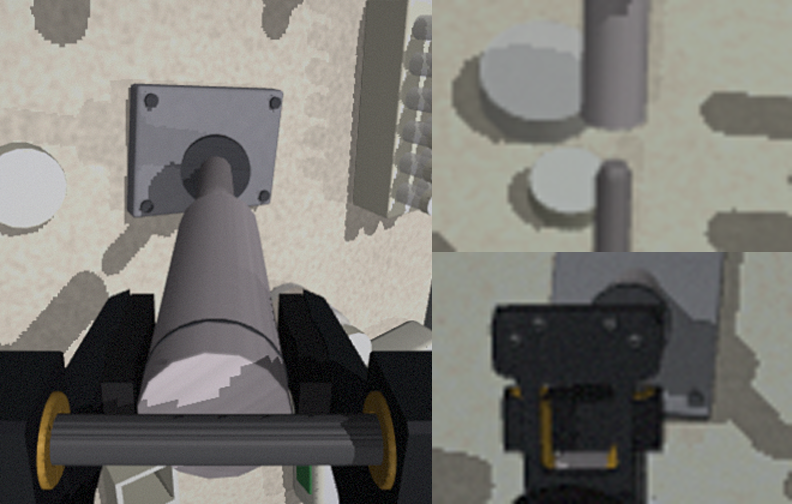

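The sleeve sits in line above the pin: in the scene crop the sleeve is at x≈615 and the pin at x≈613. I'll slide down to 55 mm above the collar first.

move_arm --rows '[0.005,-0.0004,-0.0087,0,0,0,1,0.01,-0.0008,-0.0173,0,0,0,1,0.015,-0.0012,-0.026,0,0,0,1,0.0199,-0.0015,-0.0346,0,0,0,1,0.0249,-0.0019,-0.0433,0,0,0,1,0.0274,-0.0021,-0.0476,0,0,0,1,0.0274,-0.0021,-0.0476,0,0,0,1]'

```text
clock: 7.22
position: [481.4, 10.1, 250.8]
ee_rot: [2.62, 0.039, 1.561]
wrist_force: [0.3, -0.1, -1.6]
finger_gap: 0.442
grip_force: 30.0
```

move_arm --rows '[0.002,-0.0002,-0.0035,0,0,0,1,0.003,-0.0002,-0.0052,0,0,0,1,0.004,-0.0003,-0.0069,0,0,0,1,0.005,-0.0004,-0.0087,0,0,0,1,0.006,-0.0005,-0.0104,0,0,0,1,0.006,-0.0005,-0.0104,0,0,0,1]' --squeeze 15

```text
clock: 7.98
position: [487.1, 9.6, 241.6]
ee_rot: [2.62, 0.039, 1.56]
wrist_force: [-9.6, 0.9, 6.6]
finger_gap: 0.449
grip_force: 15.0
```

Resistance rose to about 12 N along the pin at the expected 43–48 mm stop, so sleeve C is blocked. I'll take it to the rack.

move_arm --rows '[0,0,0,0,0,0,1,-0.0175,0.0013,0.0303,0,0,0,1,-0.0349,0.0027,0.0606,0,0,0,1,-0.0349,0.0027,0.089,0.0135,0.174,0,1,-0.0349,-0.02,0.089,0.027,0.348,0,1,-0.02,-0.08,0.089,0.0403,0.522,0,1,0.0483,-0.3791,0.089,0.0403,0.522,0,1,0.0483,-0.3791,0.089,0.0403,0.522,0,1,0.0483,-0.3791,0.089,0.0403,0.522,0,1,0.0483,-0.3791,0.089,0.0403,0.522,0,1,0.0483,-0.3791,0.089,0.0403,0.522,0,1,0.0483,-0.3791,0.089,0.0403,0.522,0,1,0.0483,-0.3791,0.089,0.0403,0.522,0,1]' --squeeze 30

```text
clock: 9.6
position: [535.7, -369.4, 329.3]
ee_rot: [-3.141, -0.001, 1.57]
wrist_force: [0.0, 0.6, -1.7]
finger_gap: 0.443
grip_force: 30.0
```

```bash
python3 w.py r1
python3 - <<'E'
from h import *
o=get_obs();print(o["wrist_force"],o["finger_gap"])
E
```

```text
[ 535.7 -369.4  329.3] [-3.141e+00 -1.000e-03  1.570e+00] [-0.64  0.2   1.63  0.    1.31 -0.64] 9.6
centre at z130 [[ 534.7 -380.7  130. ]]
[ 0.05510819 -0.44971056 -1.28509748] 0.4459848914505011
```

View pics/r1.png

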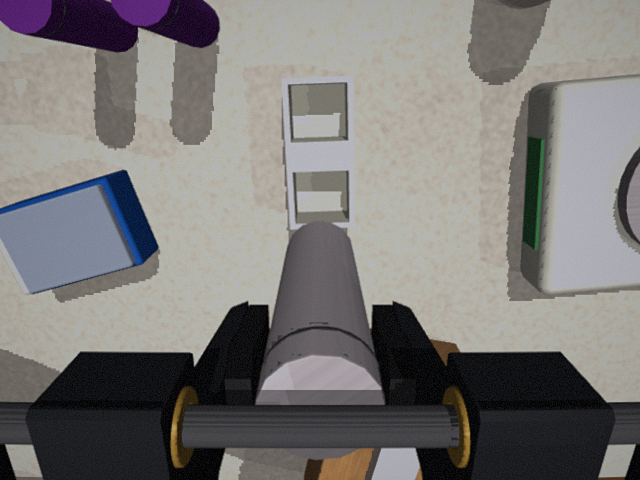

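The rack rim corners are at (285,78), (353,77), (354,227) and (289,229), just ahead of the held sleeve.

Run:
```python
from h import *
f=grab("wrist");Q=plane(f,[[285,79],[353,77],[354,227],[290,229]],45);print(Q.round(1),Q.mean(0).round(1))
print("wells",plane(f,[[320,111],[322,197]],45).round(1))
```

```text
[[ 506.5 -273.6   45. ]
 [ 560.8 -272.    45. ]
 [ 564.8 -397.1   45. ]
 [ 508.  -399.1   45. ]] [ 535.  -335.4   45. ]
wells [[ 534.5 -298.2   45. ]
 [ 536.3 -369.9   45. ]]
```

move_arm --rows '[0.0005,-0.0005,-0.06,0,0,0,1,0.0005,-0.0005,-0.12,0,0,0,1,0.0005,-0.0005,-0.15,0,0,0,1,0.0005,-0.0005,-0.165,0,0,0,1,0.0005,-0.0005,-0.176,0,0,0,1,0.0005,-0.0005,-0.176,0,0,0,1,0.0005,-0.0005,-0.176,0,0,0,1]'

```text
clock: 10.58
position: [537.1, -370.5, 155.7]
ee_rot: [3.139, 0.002, 1.571]
wrist_force: [0.6, -1.0, -0.6]
finger_gap: 0.443
grip_force: 30.0
```

move_arm --rows '[0,0,0,0,0,0,0,0,0,0,0,0,0,-1,0,0,0,0,0,0,-1,0,0,0.05,0,0,0,-1,0,0,0.1,0,0,0,-1,0,0,0.146,0,0,0,-1,-0.1149,0.5666,0.146,0,0,0,-1,-0.1149,0.5666,0.146,0,0,0,-1,-0.1149,0.5666,0.146,0,0,0,-1,-0.1149,0.5666,0.146,0,0,0,-1,-0.1149,0.5666,0.146,0,0,0,-1,-0.1149,0.5666,0.146,0,0,0,-1,-0.1149,0.5666,0.146,0,0,0,-1,-0.1149,0.5666,0.146,0,0,0,-1,-0.1149,0.5666,0.146,0,0,0,-1,-0.1149,0.5666,0.146,0,0,0,-1,-0.1149,0.5666,0.146,0,0,0,-1,-0.1149,0.5666,0.146,0,0,0,-1]'

```text
clock: 12.82
position: [421.7, 195.4, 299.9]
ee_rot: [3.142, 0.001, 1.57]
wrist_force: [-0.1, -0.3, 0.0]
finger_gap: 1.001
grip_force: 0.0
```

Run:
```python
from h import *
o=get_obs();f=grab("wrist");im=f["image"].astype(int);print(o["position"].round(1),o["ee_rot"].round(3))
u0=proj(f,[[421.3,196.6,130]])[0];print("expected",u0)
m=((im.min(2)>125)).astype(np.uint8)
print(im[int(u0[1]),int(u0[0])],im[100,320])
# disc: low saturation purple-ish (B>=G) vs bench (greenish/yellow)
cv2.imwrite('pics/s2.png',f["image"])
for g in(0,2,4):
    k=((im[...,2]+im[...,0]-2*im[...,1]>g)&(im.min(2)>110)).astype(np.uint8)
    k=cv2.morphologyEx(k,cv2.MORPH_OPEN,np.ones((5,5)))
    n,l,s,c=cv2.connectedComponentsWithStats(k)
    for i in range(1,n):
        if s[i,4]>800: print(g,s[i],c[i].round(1),plane(f,[c[i]],130).round(1))
t=grab("top")["image"];cv2.imwrite('pics/t2.png',cv2.resize(t[190:270,410:500],None,fx=5,fy=5))
```

```text
[421.7 195.4 299.9] [3.142e+00 1.000e-03 1.570e+00]
expected [320.75222349 235.83009143]
[165 159 162] [142 150 159]
0 [ 289  206   60   57 2738] [318.6 234.1] [[420.  197.7 130. ]]
2 [ 289  207   60   56 2714] [318.5 234.2] [[419.9 197.7 130. ]]
4 [ 289  207   60   56 2640] [318.2 234.5] [[419.7 197.5 130. ]]
```

move_arm --rows '[-0.0005,0.0005,-0.06,0,0,0,-1,-0.0005,0.0005,-0.11,0,0,0,-1,-0.0005,0.0005,-0.14,0,0,0,-1,-0.0005,0.0005,-0.1513,0,0,0,-1,-0.0005,0.0005,-0.1513,0,0,0,-1,-0.0005,0.0005,-0.1513,0,0,0,0,-0.0005,0.0005,-0.1513,0,0,0,1,-0.0005,0.0005,-0.1513,0,0,0,1,-0.0005,0.0005,-0.1513,0,0,0,1,-0.0005,0.0005,-0.1513,0,0,0,1]' --squeeze 30

```text
clock: 14.18
position: [420.8, 197.2, 148.8]
ee_rot: [3.141, -0.0, 1.571]
wrist_force: [0.5, 0.8, 0.8]
finger_gap: 0.457
grip_force: 0.0
```

move_arm --rows '[0,0,0,0,0,0,1,0,0,0,0,0,0,1,0,0,0.05,0,0,0,1,0,0,0.1,0,0,0,1,0,0,0.15,0,0,0,1,0.01,-0.05,0.15,0,0,0,1,0.02,-0.1,0.15,-0.013,-0.174,0,1,0.03,-0.15,0.15,-0.027,-0.348,0,1,0.0332,-0.185,0.1503,-0.0403,-0.522,0,1,0.0332,-0.185,0.1503,-0.0403,-0.522,0,1,0.0332,-0.185,0.1503,-0.0403,-0.522,0,1,0.0332,-0.185,0.1503,-0.0403,-0.522,0,1,0.0332,-0.185,0.1503,-0.0403,-0.522,0,1]'

```text
clock: 15.8
position: [454.9, 12.9, 299.5]
ee_rot: [2.62, 0.038, 1.562]
wrist_force: [0.6, -0.1, -1.7]
finger_gap: 0.429
grip_force: 30.0
```

```bash
python3 w3.py a2
```

```text
15.8 [454.9  12.9 299.5] axis [-0.498  0.038  0.866] mouth [529.    7.4 170.7] along 110.0 off [0.8 0.9 0.4] F [ 0.6 -0.1 -1.7] T [ 0.    0.3  -0.05] 30.000063647239585
```

View pics/a2.png

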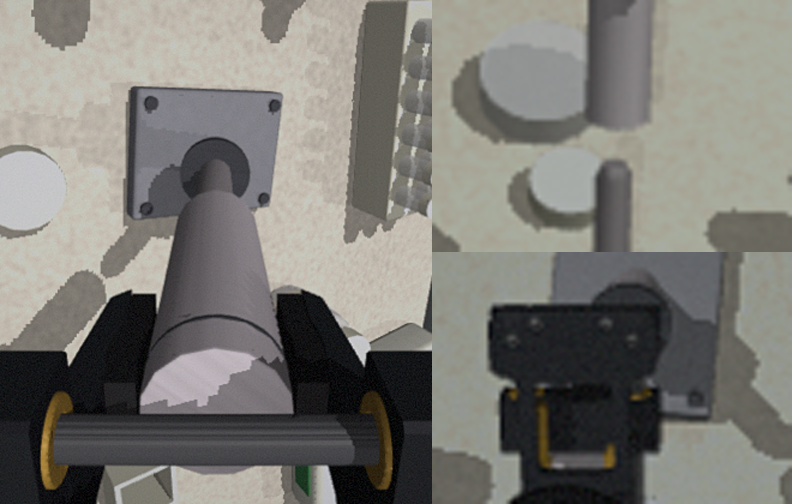

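The sleeve sits about 1.5–2 mm toward +y of the pin (x≈618 against 613 in the scene crop). I'll correct that while going down.

move_arm --rows '[0.005,-0.0022,-0.0087,0,0,0,1,0.01,-0.0026,-0.0173,0,0,0,1,0.015,-0.003,-0.026,0,0,0,1,0.0199,-0.0033,-0.0346,0,0,0,1,0.0249,-0.0037,-0.0433,0,0,0,1,0.0274,-0.0039,-0.0476,0,0,0,1,0.0274,-0.0039,-0.0476,0,0,0,1]' --squeeze 15

```text
clock: 16.82
position: [481.4, 8.2, 250.8]
ee_rot: [2.62, 0.039, 1.561]
wrist_force: [0.6, 0.7, -1.6]
finger_gap: 0.436
grip_force: 15.0
```

move_arm --rows '[0.002,-0.0002,-0.0035,0,0,0,1,0.003,-0.0002,-0.0052,0,0,0,1,0.004,-0.0003,-0.0069,0,0,0,1,0.005,-0.0004,-0.0087,0,0,0,1,0.006,-0.0005,-0.0104,0,0,0,1,0.006,-0.0005,-0.0104,0,0,0,1]'

```text
clock: 17.58
position: [487.0, 7.7, 241.6]
ee_rot: [2.621, 0.039, 1.56]
wrist_force: [-11.3, -0.3, 8.9]
finger_gap: 0.434
grip_force: 15.0
```

Stopped again at the same height with about 15 N along the pin, so this one is also blocked and the last should be the good one. I'll put this sleeve in the second well.

move_arm --rows '[0,0,0,0,0,0,1,-0.0175,0.0013,0.0303,0,0,0,1,-0.0349,0.0027,0.0606,0,0,0,1,-0.0349,0.0027,0.089,0.0135,0.174,0,1,-0.0349,-0.02,0.089,0.027,0.348,0,1,-0.02,-0.08,0.089,0.0403,0.522,0,1,0.0469,-0.3061,0.089,0.0403,0.522,0,1,0.0469,-0.3061,0.089,0.0403,0.522,0,1,0.0469,-0.3061,0.089,0.0403,0.522,0,1,0.0469,-0.3061,0.089,0.0403,0.522,0,1,0.0469,-0.3061,0.089,0.0403,0.522,0,1,0.0469,-0.3061,0.089,0.0403,0.522,0,1,0.0469,-0.3061,0.089,0.0403,0.522,0,1]' --squeeze 30

```text
clock: 19.2
position: [534.2, -297.1, 330.0]
ee_rot: [3.142, -0.0, 1.572]
wrist_force: [0.2, 0.6, -1.5]
finger_gap: 0.431
grip_force: 30.0
```

move_arm --rows '[0,0,-0.06,0,0,0,1,0,0,-0.12,0,0,0,1,0,0,-0.15,0,0,0,1,0,0,-0.165,0,0,0,1,0,0,-0.176,0,0,0,1,0,0,-0.176,0,0,0,1,0,0,-0.176,0,0,0,1]'

```text
clock: 20.08
position: [535.3, -298.8, 155.6]
ee_rot: [3.139, 0.001, 1.571]
wrist_force: [-0.3, -0.8, -1.5]
finger_gap: 0.433
grip_force: 30.0
```

move_arm --rows '[0,0,0,0,0,0,0,0,0,0,0,0,0,-1,0,0,0,0,0,0,-1,0,0,0.05,0,0,0,-1,0,0,0.1,0,0,0,-1,0,0,0.146,0,0,0,-1,-0.0015,0.6448,0.146,0,0,0,-1,-0.0015,0.6448,0.146,0,0,0,-1,-0.0015,0.6448,0.146,0,0,0,-1,-0.0015,0.6448,0.146,0,0,0,-1,-0.0015,0.6448,0.146,0,0,0,-1,-0.0015,0.6448,0.146,0,0,0,-1,-0.0015,0.6448,0.146,0,0,0,-1,-0.0015,0.6448,0.146,0,0,0,-1,-0.0015,0.6448,0.146,0,0,0,-1,-0.0015,0.6448,0.146,0,0,0,-1,-0.0015,0.6448,0.146,0,0,0,-1,-0.0015,0.6448,0.146,0,0,0,-1,-0.0015,0.6448,0.146,0,0,0,-1,-0.0015,0.6448,0.146,0,0,0,-1]'

```text
clock: 22.58
position: [533.2, 344.6, 300.1]
ee_rot: [3.142, 0.0, 1.569]
wrist_force: [-0.0, 0.6, 0.6]
finger_gap: 0.999
grip_force: 0.0
```

Run:
```python
from h import *
def disc(f,name,zz):
    im=f["image"].astype(int)
    k=((im[...,2]+im[...,0]-2*im[...,1]>2)&(im.min(2)>105)).astype(np.uint8)
    k=cv2.morphologyEx(k,cv2.MORPH_OPEN,np.ones((3,3)))
    n,l,s,c=cv2.connectedComponentsWithStats(k)
    for i in range(1,n):
        if s[i,4]>100 and s[i,2]<70 and s[i,3]<70: print(name,s[i],c[i].round(1),plane(f,[c[i]],zz)[0].round(1))
o=get_obs();print(o["position"].round(1),o["ee_rot"].round(3),o["clock"])
disc(grab("wrist"),"w",130);t=grab("top");disc(t,"t",135)
print("expected rack tops",proj(t,[[534.3,-298.4,135],[536.2,-370,135]]))
cv2.imwrite('pics/t3.png',cv2.resize(t["image"][180:280,400:520],None,fx=5,fy=5,interpolation=cv2.INTER_CUBIC))
```

```text
[533.2 344.6 300.1] [3.142 0.    1.569] 22.575
w [ 290  205   60   58 2728] [319.7 233.8] [532.1 347.1 130. ]
w [ 48 254  44  42 254] [ 68.9 275.1] [371.3 319.4 130. ]
w [ 606  265   34   54 1114] [623.7 297.5] [731.7 303.  130. ]
t [ 440   74   51   47 1476] [464.9  97. ] [ 817.2 -336.8  135. ]
t [446 216  15  17 162] [453.  224.8] [ 533.4 -299.9  135. ]
expected rack tops [[452.24106092 224.35994307]
 [486.8747008  223.44408449]]
```

View pics/t3.png

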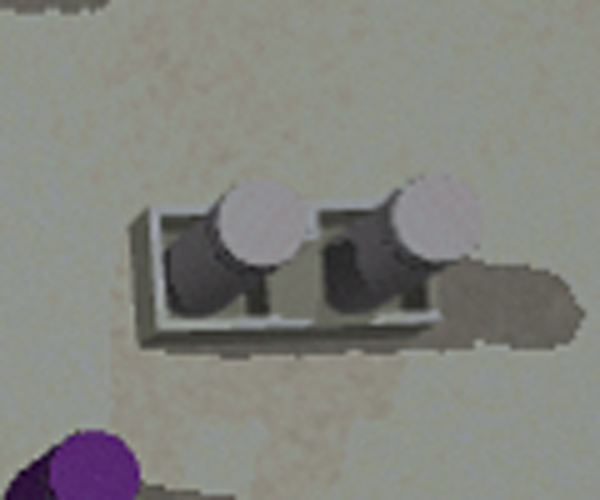

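Both blocked sleeves stand upright in their wells, with discs at about (453,224) and (487,223.5) as expected. Now I'll pick up the third.

move_arm --rows '[-0.0005,0.0005,-0.06,0,0,0,-1,-0.0005,0.0005,-0.11,0,0,0,-1,-0.0005,0.0005,-0.14,0,0,0,-1,-0.0005,0.0005,-0.1513,0,0,0,-1,-0.0005,0.0005,-0.1513,0,0,0,-1,-0.0005,0.0005,-0.1513,0,0,0,-1,-0.0005,0.0005,-0.1513,0,0,0,0,-0.0005,0.0005,-0.1513,0,0,0,1,-0.0005,0.0005,-0.1513,0,0,0,1,-0.0005,0.0005,-0.1513,0,0,0,1,-0.0005,0.0005,-0.1513,0,0,0,1,-0.0005,0.0005,-0.1513,0,0,0,1]' --squeeze 30

```text
clock: 24.18
position: [532.2, 346.9, 148.6]
ee_rot: [-3.141, 0.0, 1.571]
wrist_force: [0.3, 0.2, 0.5]
finger_gap: 0.427
grip_force: 30.0
```

move_arm --rows '[0,0,0.06,0,0,0,1,0,0,0.12,0,0,0,1,0,0,0.18,0,0,0,1,-0.0783,-0.28,0.18,0,0,0,1,-0.0783,-0.28,0.18,0,0,0,1,-0.0783,-0.28,0.18,0,0,0,1,-0.0783,-0.28,0.18,0,0,0,1,-0.0783,-0.28,0.18,0,0,0,1,-0.0783,-0.3361,0.18,-0.0135,-0.174,0,1,-0.0783,-0.3361,0.18,-0.027,-0.348,0,1,-0.0783,-0.3361,0.18,-0.0403,-0.522,0,1,-0.0783,-0.3361,0.16,-0.0403,-0.522,0,1,-0.0783,-0.3361,0.1503,-0.0403,-0.522,0,1,-0.0783,-0.3361,0.1503,-0.0403,-0.522,0,1,-0.0783,-0.3361,0.1503,-0.0403,-0.522,0,1]'

```text
clock: 26.05
position: [454.7, 10.9, 299.6]
ee_rot: [2.619, 0.038, 1.561]
wrist_force: [0.5, -0.1, -1.4]
finger_gap: 0.43
grip_force: 30.0
```

```bash
cat > pinchk.py <<'E'
from w3 import *
import w3; w3.n="a3"
f,s,t=w3.run()
# scene edges of sleeve vs pin: print left/right edges along rows
im=cv2.cvtColor(s["image"],cv2.COLOR_BGR2LAB).astype(int)
for r in (240,245,256,260,264):
    row=im[r,318:362,2];c=np.where(row<132)[0];print(r,c.min()+318 if len(c) else None,c.max()+318 if len(c) else None,im[r,325:356:2,2])
E
python3 pinchk.py
```

```text
Traceback (most recent call last):
  File "pinchk.py", line 1, in <module>
    from w3 import *
  File "w3.py", line 3, in <module>
    n=sys.argv[1]
      ~~~~~~~~^^^
IndexError: list index out of range
```

move_arm --rows '[0.005,-0.0007,-0.0087,0,0,0,1,0.01,-0.001,-0.0173,0,0,0,1,0.015,-0.0014,-0.026,0,0,0,1,0.0199,-0.0017,-0.0346,0,0,0,1,0.0249,-0.0021,-0.0433,0,0,0,1,0.0274,-0.0023,-0.0476,0,0,0,1,0.0274,-0.0023,-0.0476,0,0,0,1]' --squeeze 15

```text
clock: 26.92
position: [481.4, 8.5, 250.8]
ee_rot: [2.62, 0.038, 1.561]
wrist_force: [0.3, -0.4, -1.3]
finger_gap: 0.431
grip_force: 15.0
```

move_arm --rows '[0.002,-0.0002,-0.0035,0,0,0,1,0.003,-0.0002,-0.0052,0,0,0,1,0.004,-0.0003,-0.0069,0,0,0,1,0.005,-0.0004,-0.0087,0,0,0,1,0.006,-0.0005,-0.0104,0,0,0,1,0.006,-0.0005,-0.0104,0,0,0,1]'

```text
clock: 27.68
position: [487.4, 8.0, 240.8]
ee_rot: [2.62, 0.038, 1.561]
wrist_force: [0.3, 0.9, -2.6]
finger_gap: 0.433
grip_force: 15.0
```

No force this time, so this is the good sleeve. Sliding on.

move_arm --rows '[0.0025,-0.0002,-0.0043,0,0,0,1,0.005,-0.0004,-0.0087,0,0,0,1,0.0075,-0.0006,-0.013,0,0,0,1,0.01,-0.0008,-0.0173,0,0,0,1,0.0125,-0.001,-0.0217,0,0,0,1,0.015,-0.0012,-0.026,0,0,0,1,0.0175,-0.0013,-0.0303,0,0,0,1,0.0195,-0.0015,-0.0338,0,0,0,1,0.0195,-0.0015,-0.0338,0,0,0,1]'

```text
clock: 28.8
position: [506.9, 6.5, 206.7]
ee_rot: [2.62, 0.038, 1.56]
wrist_force: [0.4, -0.4, -1.2]
finger_gap: 0.431
grip_force: 15.0
```

move_arm --rows '[0.001,-0.0001,-0.0017,0,0,0,1,0.002,-0.0001,-0.0034,0,0,0,1,0.0025,-0.0002,-0.0043,0,0,0,1,0.003,-0.0002,-0.0052,0,0,0,1,0.003,-0.0002,-0.0052,0,0,0,1]'

```text
clock: 29.42
position: [510.3, 6.5, 203.8]
ee_rot: [2.618, 0.038, 1.56]
wrist_force: [-11.3, 1.2, 11.0]
finger_gap: 0.431
grip_force: 15.0
```

move_arm --rows '[0,0,0,0,0,0,0.1,0,0,0,0,0,0,-0.3,0,0,0,0,0,0,-1,0,0,0,0,0,0,-1,-0.0125,0.001,0.0216,0,0,0,-1,-0.025,0.002,0.0433,0,0,0,-1,-0.05,0.0039,0.0866,0,0,0,-1,-0.0749,0.0058,0.13,0,0,0,-1,-0.08,-0.1,0.16,0,0,0,-1,-0.08,-0.2,0.16,0,0,0,-1,-0.08,-0.25,0.16,0,0,0,-1,-0.08,-0.25,0.16,0,0,0,-1,-0.08,-0.25,0.16,0,0,0,-1]'

```text
clock: 31.05
position: [429.3, -248.0, 362.3]
ee_rot: [2.619, 0.039, 1.554]
wrist_force: [-0.5, -0.2, 0.3]
finger_gap: 1.001
grip_force: 0.0
```

Run:
```python
from h import *
s=grab("scene");t=grab("top");O=np.array([583,2.2,75]);a=np.array([-.4985,.0385,.866])
print("expected sleeve top",proj(s,[O+130*a]),proj(t,[O+130*a]),"mouth",proj(s,[O]))
c=lambda i,x,y:cv2.resize(i[y:y+75,x:x+50],(400,600),interpolation=cv2.INTER_CUBIC)
cv2.imwrite('pics/end.png',np.hstack([c(s["image"],315,225),c(t["image"],285,170)]));print(get_obs()["wrist_force"],get_obs()["clock"])
```

```text
expected sleeve top [[340.7810349  226.62918751]] [[305.12817833 226.83778978]] mouth [[339.44875147 275.69926813]]
[0.07873637 0.06807489 0.74695868] 31.15
```

View pics/end.png

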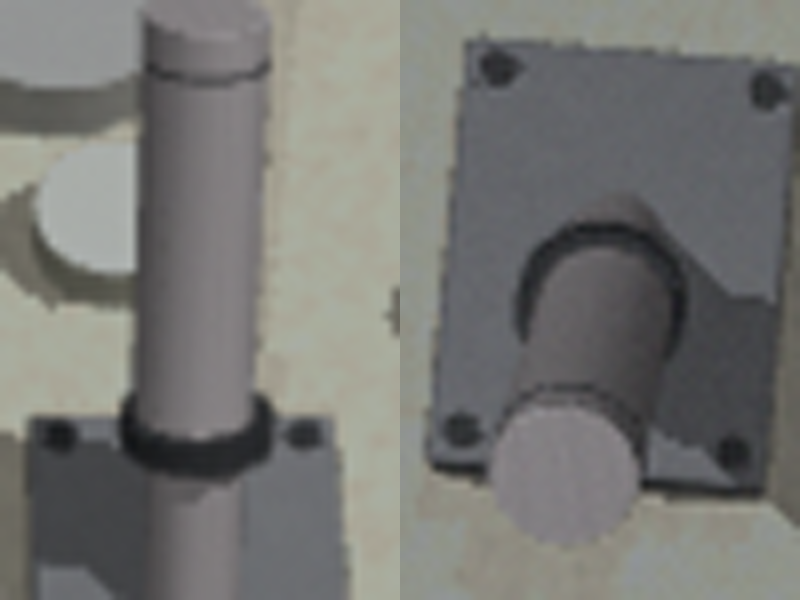

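The third sleeve is seated on the collar: its mouth meets the dark ring at about (195,430) in the crop. It is in line with the pin, and the arm is clear.

```bash
python3 -c "
from workcell import hand_in;print(hand_in())"
```

```text
the job is handed in; nothing more can be done
None
```

The job is handed in: the good sleeve (the one furthest to the robot's left) sits fully home on the gauge pin and the two blocked sleeves stand in the rack wells, though hand-in returned no verdict.

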